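Depth-gauge a clock case through its guide tube and show the rod's tip

TASK

Slide the red-knobbed bolt along its track until it is fully home in its keeper; this carries the yellow shutter off the mouth of the sloping guide tube. Then take the gauge rod from its wooden cradle, insert it into the guide tube until its brass collar stops against the mouth, and draw it right out again. Finish while still holding the rod in the gripper, level and still, with its tip over the middle of the white reading card and about 10 cm above it; leave the bolt home and all the other things on the bench alone.

Things in the scene. Friction and masses are not known exactly. Their poses are not given: they have to be found in the camera images.
- fixture: fixed grey plate, 12 mm thick, carrying tube, bolt and brass case. Origin on the bench below the centre of the tube's mouth; x points horizontally along the insertion (roughly world +y), z up; the bolt slides to -y (roughly world +x). Plate: x -30 to 100, y -45 to 45 mm, with an arm under the bolt to y -170 (x -35 to 9). Tops: mouth rim 92 mm, shutter 99, knob 85, case (x 76 to 102) 74
- guide: steel guide tube fixed to the fixture, 78 mm long, 27 mm outer diameter, bore 14 mm; flared mouth rim 36 mm outer diameter, funnel 23 mm wide at the face, narrowing to the bore in 10 mm. Origin at the centre of the mouth's face, 75 mm above the bench; x points into the tube along the bore, 0.35 rad (20 degrees) below horizontal; y is level
- bolt (a joint): travel of the steel bolt in m: 0 = withdrawn (the yellow shutter, 36 mm wide, 3 mm thick, stands 12 mm in front of the tube's mouth), 0.050 = hard stop, fully home in the keeper, mouth clear. Grows along the fixture's -y. Friction of about 2 N holds it where it is left. Starts between 0 and 0.012
- bolt_knob (a point): centre of the bolt's upright round red knob, 16 mm diameter, 38 mm tall, from 47 to 85 mm above the bench; this point is 66 mm above it. The track's walls below the knob reach 32 mm, the keeper at the track's end 41 mm
- gauge: loose gauge rod, about 0.15 kg: steel rod 9 mm diameter, 70 mm long, with a slightly tapered tip and red and white bands, brass collar 30 mm diameter, 6 mm thick, blue square handle 14 x 14 x 90 mm behind the collar. Origin on the axis at the collar's front face; x points along the rod to the tip; the handle spans x -6 to -96 mm
- gauge_tip (a point): tip of the gauge rod, on its axis, 70 mm ahead of the collar's front face
- gauge_grip (a point): place to grip on the handle's axis, 46 mm behind the collar's front face, near the centre of mass; in the cradle it is 45 mm above the bench and free on both sides
- cradle: fixed wooden cradle, base 170 x 50 x 8 mm, with two notched posts 8 mm thick that carry the rod level, axis 45 mm above the bench. Origin on the bench; x is the way the rod's tip points at the start (roughly world +y). Posts at x 40 mm (under the rod) and -86 mm (under the handle's end); cheeks rise to 49 and 46 mm: lift the rod at least 15 mm straight up
- card: white reading card 110 x 110 x 3 mm on a pale green mat 130 mm square, fixed to the bench; origin at its centre at bench height, edges along its x and y axes
- loupe: bystander: black eyeglass, 34 mm diameter, 34 mm tall; origin under its centre
- holder: bystander: brass movement ring, 48 mm diameter, 14 mm tall; origin under its centre
- screwdriver: bystander: screwdriver with blue handle, 130 mm long, lying on the bench
- oiler: bystander: amber glass jar with red cap, 32 mm diameter, 50 mm tall; origin under its centre
- weight: bystander: steel cylinder, 40 mm diameter, 30 mm tall; origin under its centre
- dish: bystander: white ceramic dish, 60 mm diameter, 22 mm tall; origin under its centre
- pot: bystander: glass jar with white cap, 40 mm diameter, 45 mm tall; origin under its centre
Things that resemble listed ones, but are neither listed nor needed, are in the scene too. Several things have the shape of the card; the one meant has the colours described above.

How it is judged (in metres and radians):
On the way, in this order (a step that is already met when the one before it is completed fails the run):
1. the bolt is fully home in its keeper (value of joint bolt above 0.045 m), for 0.2 s.
2. the gauge rod is in the guide tube, its collar stopped against the mouth (distance between gauge and guide below 0.005 m and x of gauge in the frame of guide above -0.003 m and angle between the x axis of gauge and the x axis of guide, either way round below 0.1 rad and value of joint bolt above 0.045 m), for 0.2 s.
3. the rod is drawn right out of the tube, held in the gripper (x of gauge_tip in the frame of guide below -0.005 m and contact force between the fingers and gauge above 1 N), for 0.2 s.
At the end, for the whole second after the job is handed in: the gripper holds the gauge rod level within 0.14 rad (8 degrees) and still, with its tip over the white card (within 45 mm of the middle along each edge) and 60 to 150 mm above the bench, touching neither cradle, fixture nor card, and the bolt is home (joint above 0.045) (value of joint bolt above 0.045 m and x of gauge_tip in the frame of card between -0.045 and 0.045 m and y of gauge_tip in the frame of card between -0.045 and 0.045 m and height (world z) of gauge_tip between 0.06 and 0.15 m and angle between gauge's own x axis and vertical between 1.43079 and 1.7108 rad and contact force between the fingers and gauge above 1 N and linear speed of gauge below 0.02 m/s and angular speed of gauge below 0.2 rad/s and contact force between gauge and cradle below 0.1 N and contact force between gauge and fixture below 0.1 N and contact force between gauge and card below 0.1 N); the arm keeps its last pose, push and grip.
It fails at once if a bystander is moved by more than 20 mm (distance of any of loupe, holder, screwdriver, oiler, weight, dish, pot from where it was at the start of the episode above 0.02 m).
It also fails if it takes over 64 s, if anything falls off the work surface, if the arm or the gripper's body presses on something with over 40 N, if the wrist force passes 120 N, or if a joint passes its speed limit or range.

ROBOT

A 6-joint arm with a two-finger parallel gripper is mounted at the origin on the work surface. World frame = base frame: x ahead of the robot, y to its left, z up, the work surface at z = 0. Lengths are in mm, angles in rad, forces in N, time in s.
With the tool pointing down it reaches from about 275 to 750 mm from the base axis. Payload 10.2 kg.
Tool frame: the origin (TCP) lies midway between the tips of the shut fingers; the grasp point (between the pads) lies 19 mm behind it; z points along the fingers, y is the line along which they close (so a half turn about z gives the same grasp; the last joint's range is limited). The gripper opens to 85 mm and grips with 20 to 120 N. Pads are 22 mm wide; open, the fingers measure 114 mm over their backs; the gripper's body (76 mm by 85 mm) begins 54 mm behind the grasp point. The pads swing forward as they close: fully open they stand 13 mm farther back than shut.
Start: joints at [-0.223, 0.313, 1.498, -0, 1.331, -0.223], TCP at [525.006, -0.013, 231.294] pointing down, gripper open.
Joint ranges: [-2.94, 2.94], [-0.97, 2.17], [0.19, 2.56], [-1.23, 4.37], [0.02, 3.11], [-2.88, 2.88]. Speed limits (rad/s): [2.39, 2.39, 3.01, 3.14, 3.14, 3.14].

INTERFACE

Orientations are given as a unit quaternion [w, x, y, z].
In Python, from rig import sense, capture, finish_job, find_in, place_of gives the robot as it stands. The module is installed in compiled form; this text tells all that it offers.
- The arm moves only by the shell command python3 -m jog 'ROWS' [FORCE]. ROWS is JSON, a list of rows, each an object of numbers: "tx", "ty", "tz": the shift along the tool's x, y, z in mm; "ax", "ay", "az": the turn, a rotation vector about the tool's x, y, z in rad; "jaw": the closure, from -1 (fully open) to 1 (shut), so that 0 is half open. In form: [{"tx": .., "ty": .., "tz": .., "ax": .., "ay": .., "az": .., "jaw": ..}, ...]. A call has 1 to 5 rows; each row shifts and turns the commanded pose from where the row before left it, along the tool's axes as they then stand; what a row does not reach is not made up. A row lasts 1/8 s, in which the tool goes at most 62.5 mm and 10.7 degrees, less where a joint would pass 70% of its speed; a pose out of reach is approached as far as the arm can. A call with a gripper value outside its range is refused whole. The fingers move at their own pace and stop on an object; FORCE is the grip in N (left out, the last holds). Time passes only in rows, so rows that do not move let the fingers close. It gives the time, the measured TCP pose, the force, the opening and the grip force at its end, in the units of the state.
- sense(): the state, without advancing time (a new reading comes with each control period).
- capture(name): name is "scene" or "side" or "wrist"; returns a dict with "color" (400x640x3 uint8, red, green, blue), "depth" (400x640 float32, mm along the optical axis (not along the pixel's ray), 0 where there is no reading), "fx", "fy", "cx", "cy" (pixels), "camera_from_world" (4x4, takes a point from world to camera coordinates); the wrist camera has in their place "mount" (4x4, takes a point from camera to tool coordinates, whose origin is the TCP and whose axes are the flange's). Camera axes: x right, y up, looking along -z (the intrinsics and any distortion apply to the point x, -y, -z); pixel columns grow to the right and rows downward; lengths in mm; the calibration is good to about 2 mm. A picture is of the moment at which its call begins: read the wrist's pose just before it.
- finish_job(): hands the job in; it is judged then, once.
Trained networks look in the newest picture that a camera, given by its name, has taken for a name from the list of things; names that differ only in an ending like _2 or _b are one class to them, and where a whole thing is asked for, a point or a joint stands for the part that bears it (a point fixed in the world has none). Each returns a list of dicts, best first, with "conf" (0 to 1); they miss things now and then, are a little off and sometimes report something else, mostly with a low value. They report only what shows in the picture. A call takes as long as a camera call. They do not tell look-alikes from the thing itself.
- find_in(query, camera): "centre" ([column, row] in pixels, amid what is visible of it).
- place_of(query, camera): "centre" ([column, row] in pixels: a listed point, or the origin of a listed thing).
The state is a dict: "time_s": time; "joints": joint angles; "dq": joint speeds; "tau": joint torques, N m; "eef_pos": TCP position; "ee_rot": TCP orientation; "force": force on the tool from outside, world axes, zero at the start; "wrist_torque": the same for the moment, N m; "grip_width": opening from 0.0 (shut) to 1.0 (fully open); "grip_force": force on a finger pad.
Only numpy, scipy, OpenCV 4.12 (cv2) and the standard library are available. Lean on these libraries where they do the work, as an engineer would, in place of code of your own. Each camera call takes 0.05 s, during which the arm holds its last target. There are 200 camera calls.

## Working session

There is one attempt and no reset: what is moved stays moved. The work goes in short steps, Python scripts to look and compute and a shell command to move; the robot and the scene stay as the last step left them, time stands still between calls to the robot, and variables do not carry over. Pictures are saved under pics/ and viewed, at most 10 in all, crops included, and the job is handed in when it is done.

```bash
mkdir -p pics; cat > h.py <<'E'
import numpy as np, cv2
from rig import sense, capture, find_in, place_of
from scipy.spatial.transform import Rotation as R
def pose():
    s=sense(); q=s['ee_rot']; T=np.eye(4); T[:3,:3]=R.from_quat([q[1],q[2],q[3],q[0]]).as_matrix(); T[:3,3]=s['eef_pos']; return T
def cap(n):
    T=pose(); c=capture(n)
    c['wc']=T@np.array(c['mount']) if 'mount' in c else np.linalg.inv(np.array(c['camera_from_world']))
    return c
def at_depth(c,px):
    u,v=px; d=c['depth'][int(round(v)),int(round(u))]
    return ray(c,px)[0]+ray(c,px)[1]*d
def ray(c,px):
    u,v=px; dirc=np.array([(u-c['cx'])/c['fx'],-(v-c['cy'])/c['fy'],-1.])
    return c['wc'][:3,3], c['wc'][:3,:3]@dirc
def at_z(c,px,z):
    o,d=ray(c,px); return o+d*(z-o[2])/d[2]
def proj(c,p):
    q=np.linalg.inv(c['wc'])@np.append(p,1); return np.array([c['cx']+c['fx']*q[0]/-q[2], c['cy']-c['fy']*q[1]/-q[2]])
def save(c,n,box=None,s=1):
    im=c['color'][:,:,::-1]
    if box: im=im[box[1]:box[3],box[0]:box[2]]
    cv2.imwrite('pics/'+n+'.png',cv2.resize(im,None,fx=s,fy=s,interpolation=cv2.INTER_CUBIC))
E
python3 - <<'E'
from h import *
np.set_printoptions(precision=1,suppress=True)
Z=dict(bolt_knob=66,gauge_grip=45,gauge_tip=45,gauge=45,cradle=0,card=3,guide=75,fixture=0,loupe=0,holder=0,screwdriver=5,oiler=0,weight=0,dish=0,pot=0)
for cam in ('scene','side'):
    c=cap(cam); save(c,cam); print(cam,[k for k in c], c['wc'][:3,3])
    for n in Z:
        print(n,[(np.round(p['centre']).tolist(),round(p['conf'],2),at_z(c,p['centre'],Z[n])[:2]) for p in place_of(n,cam)[:3]])
print(sense())
E
```

```text
scene ['color', 'depth', 'fx', 'fy', 'cx', 'cy', 'camera_from_world', 'wc'] [1030.8 -347.2  871.4]
bolt_knob [([403.0, 209.0], 0.92, array([590.4, 152.2]))]
gauge_grip [([221.0, 273.0], 0.89, array([ 522.5, -274.9]))]
gauge_tip [([258.0, 236.0], 0.85, array([ 475.7, -167. ]))]
gauge [([240.0, 258.0], 0.6, array([ 509. , -226.1]))]
cradle [([241.0, 269.0], 0.78, array([ 508.7, -228.4]))]
card [([351.0, 268.0], 0.85, array([632.9, -14.5])), ([423.0, 142.0], 0.72, array([391.7, 389.3])), ([239.0, 200.0], 0.68, array([ 326.4, -151.5]))]
guide [([384.0, 186.0], 0.66, array([515.6, 149.1]))]
fixture [([384.0, 204.0], 0.79, array([518.8, 160. ]))]
loupe [([301.0, 226.0], 0.5, array([472.9, -55.1])), ([260.0, 234.0], 0.3, array([ 443.1, -150.8]))]
holder [([291.0, 336.0], 0.49, array([ 701.6, -205.4]))]
screwdriver [([208.0, 356.0], 0.65, array([ 655.5, -365.6]))]
oiler [([469.0, 175.0], 0.81, array([551.6, 414.5]))]
weight [([149.0, 258.0], 0.79, array([ 376.7, -397.6]))]
dish [([471.0, 213.0], 0.9, array([649.4, 331.7]))]
pot [([314.0, 202.0], 0.54, array([423.8,  11.7]))]
side ['color', '
[... 1133 characters left out ...]
 531.3, -214.6])), ([361.0, 242.0], 0.26, array([ 494.6, -152. ]))]
dish [([326.0, 223.0], 0.53, array([461.1, -40.8])), ([296.0, 122.0], 0.47, array([658.5, 339.5])), ([383.0, 259.0], 0.16, array([ 502.1, -231.6]))]
pot [([361.0, 237.0], 0.74, array([ 505.3, -141.2])), ([307.0, 219.0], 0.51, array([428.7,   3. ]))]
{'time_s': 1.6, 'joints': array([-0.2,  0.3,  1.5,  0. ,  1.3, -0.2]), 'dq': array([-0., -0., -0., -0.,  0., -0.]), 'tau': array([  0. , -41.2, -26. ,  -0. ,   0. ,  -0. ]), 'eef_pos': array([525. ,  -0. , 231.3]), 'ee_rot': array([0. , 0.7, 0.7, 0. ]), 'force': array([-0. , -0.2, -0. ]), 'wrist_torque': array([-0.,  0., -0.]), 'grip_force': 0.0, 'grip_width': 0.9990496737342252}
```

View scenes.

View pics/scene.png

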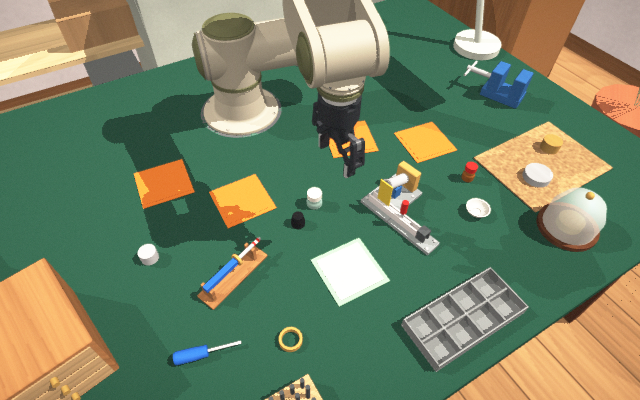

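View pics/side.png

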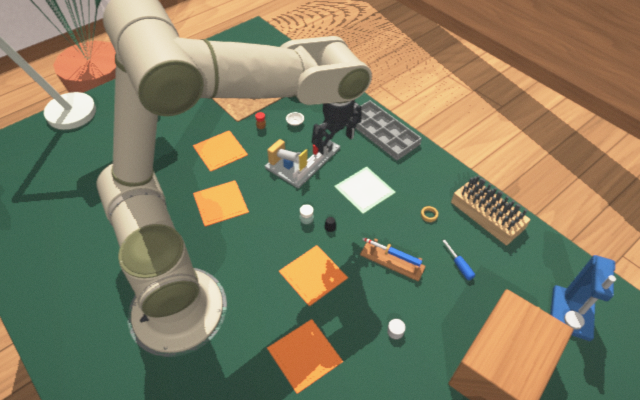

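The scene picture shows one red knob at (403,209), the gauge in its cradle at (232,270), and one white card on a pale green mat at (351,268). The four orange cards and the other jars are distractors. The side view agrees: knob (315,148), gauge (395,255), card (365,189). Moving over the fixture for a close look.

```bash
python3 -m jog '[{"tx":50,"ty":15,"jaw":-1},{"tx":40,"ty":15,"jaw":0}]'; python3 - <<'E'
from h import *
np.set_printoptions(precision=1,suppress=True)
c=cap('wrist'); save(c,'w1'); print(c['wc'],c['fx'],c['cx'],c['cy'])
for n,z in dict(bolt_knob=66,guide=75,fixture=0,card=3,dish=0).items():
    print(n,[(np.round(p['centre']).tolist(),round(p['conf'],2),at_z(c,p['centre'],z)[:2]) for p in place_of(n,'wrist')[:3]])
E
```

```text
[[  1.   -0.   -0.  525.9]
 [  0.    1.    0.3  74.4]
 [  0.   -0.3   1.  374.5]
 [  0.    0.    0.    1. ]] 328.10795000730974 316.104905075926 200.27425441159403
bolt_knob []
guide []
fixture [([312.0, 22.0], 0.79, array([522.5, 151. ]))]
card [([161.0, 280.0], 0.95, array([ 328.1, -146.5])), ([412.0, 183.0], 0.69, array([638.8, -18.1]))]
dish []schema error: expected keys tx, ty, tz, ax, ay, az, jaw
```

View pics/w1.png

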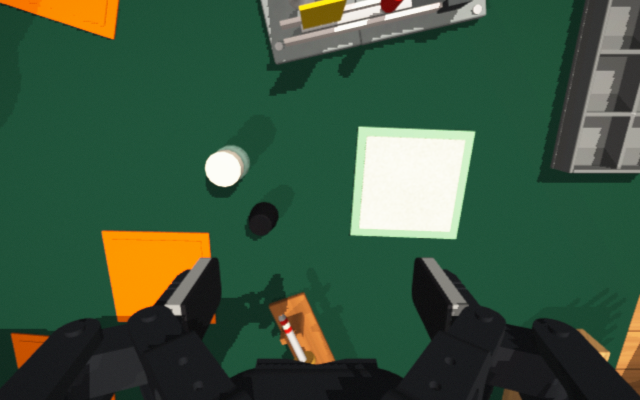

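The wrist view shows the yellow shutter (323,10) and red knob (392,3) at the top edge, and the white card at (413,183). The move was refused because every key is required.

```bash
python3 -m jog '[{"tx":50,"ty":15,"tz":0,"ax":0,"ay":0,"az":0,"jaw":-1},{"tx":40,"ty":15,"tz":0,"ax":0,"ay":0,"az":0,"jaw":0},{"tx":0,"ty":0,"tz":0,"ax":0,"ay":0,"az":0,"jaw":0.3}]'; python3 - <<'E'
from h import *
np.set_printoptions(precision=1,suppress=True)
c=cap('wrist'); save(c,'w2'); np.save('w2d.npy',c['depth'])
for n,z in dict(bolt_knob=66,guide=75,fixture=0,card=3,dish=0).items():
    print(n,[(np.round(p['centre']).tolist(),round(p['conf'],2),at_z(c,p['centre'],z)[:2]) for p in place_of(n,'wrist')[:3]])
# segment by colour, use depth
h=cv2.cvtColor(c['color'],cv2.COLOR_RGB2HSV)
red=((h[...,0]<6)|(h[...,0]>174))&(h[...,1]>180)&(h[...,2]>90)
yel=(h[...,0]>22)&(h[...,0]<32)&(h[...,1]>180)&(h[...,2]>150)
for nm,m in (('red',red),('yel',yel)):
    v,u=np.nonzero(m&(c['depth']>0)); d=c['depth'][v,u]
    P=np.array([ray(c,(a,b))[0]+ray(c,(a,b))[1]*e for a,b,e in zip(u,v,d)])
    P=P[P[:,1]>80]; P=P[P[:,2]>50]; print(nm,len(P))
    if len(P):
        t=P[P[:,2]>np.percentile(P[:,2],95)-4]; print(P.min(0),P.max(0),t.min(0),t.max(0))
E
```

```text
time_s: 2.28
eef_pos: [555.3, 92.2, 231.0]
ee_rot: [-0.0, 0.706, 0.708, 0.0]
force: [0.4, -0.9, -0.1]
grip_width: 0.608
grip_force: 0.0
bolt_knob [([353.0, 115.0], 0.82, array([590.1, 153.9]))]
guide [([278.0, 117.0], 0.59, array([522.2, 152.3]))]
fixture [([284.0, 113.0], 0.6, array([520.9, 152.5]))]
card [([380.0, 257.0], 0.98, array([637.1, -21.4])), ([44.0, 49.0], 0.71, array([274.7, 215.5]))]
dish []
red 262
[582.3 149.3  55.9] [596.4 162.6  88. ] [582.7 149.3  82.9] [596.4 162.6  88. ]
yel 248
[476.5 139.4  50.5] [548.9 243.4 100.8] [514.3 139.4  96.5] [548.9 148.4 100.8]
```

View pics/w2.png

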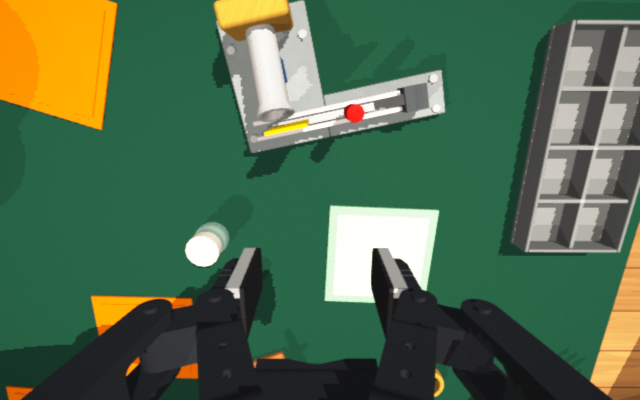

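The wrist view shows the red knob at (354,113), the shutter's yellow edge at (287,128) in front of the tube mouth, and the track running about 13° off world x. This matches the depth data, with the knob near (589,155).

```bash
cat > fix.py <<'E'
from h import *
from scipy.optimize import differential_evolution
def cloud(c):
    v,u=np.mgrid[0:400,0:640]; d=c['depth']
    X=np.stack([(u-c['cx'])/c['fx']*d,-(v-c['cy'])/c['fy']*d,-d],-1)
    return X@c['wc'][:3,:3].T+c['wc'][:3,3]
def fit(c,g=(522,153)):
    P=cloud(c); m=(c['depth']>0)&(np.hypot(P[...,0]-g[0]-30,P[...,1]-g[1]-20)<190)&(P[...,1]>60)
    Q=P[m]; pl=Q[(Q[:,2]>7)&(Q[:,2]<17)]; be=Q[Q[:,2]<5]
    def ins(S,p):
        e=S[:,:2]-p[:2]; x=e@[-np.sin(p[2]),np.cos(p[2])]; y=e@[-np.cos(p[2]),-np.sin(p[2])]
        return ((x>-30)&(x<100)&(abs(y)<45))|((x>-35)&(x<9)&(y<0)&(y>-170))
    r=differential_evolution(lambda p:ins(be,p).sum()-ins(pl,p).sum(),[(g[0]-20,g[0]+20),(g[1]-20,g[1]+20),(0.0,.45)],seed=1,tol=1e-6)
    return r.x,r.fun,len(pl)
E
python3 - <<'E'
from fix import *
c=cap('wrist'); print(fit(c))
E
python3 -m jog '[{"tx":40,"ty":20,"tz":0,"ax":0,"ay":0,"az":0,"jaw":0.3},{"tx":23,"ty":14,"tz":0,"ax":0,"ay":0,"az":0,"jaw":0.3},{"tx":0,"ty":0,"tz":0,"ax":0,"ay":0,"az":-0.113,"jaw":0.3},{"tx":0,"ty":0,"tz":40,"ax":0,"ay":0,"az":-0.113,"jaw":0.3},{"tx":0,"ty":0,"tz":40,"ax":0,"ay":0,"az":0,"jaw":0.3}]'
```

```text
(array([5.21321917e+02, 1.52861922e+02, 2.12547485e-01]), np.float64(-9432.0), 9608)
time_s: 3.25
eef_pos: [589.1, 152.5, 150.6]
ee_rot: [0.0, 0.623, 0.783, 0.0]
force: [-0.5, 1.1, -0.0]
grip_width: 0.348
grip_force: 0.0
```

```bash
python3 -m jog '[{"tx":2.5,"ty":0,"tz":50,"ax":0,"ay":0,"az":0,"jaw":0.3},{"tx":0,"ty":0,"tz":44,"ax":0,"ay":0,"az":0,"jaw":0.3},{"tx":0,"ty":0,"tz":0,"ax":0,"ay":0,"az":0,"jaw":1},{"tx":0,"ty":0,"tz":0,"ax":0,"ay":0,"az":0,"jaw":1}]' 20
```

```text
time_s: 3.75
eef_pos: [586.9, 154.8, 54.9]
ee_rot: [-0.002, 0.623, 0.782, -0.002]
force: [1.8, -2.7, -26.4]
grip_width: 0.173
grip_force: 20.4
```

```bash
python3 -m jog '[{"tx":0,"ty":8,"tz":0,"ax":0,"ay":0,"az":0,"jaw":1},{"tx":0,"ty":10,"tz":0,"ax":0,"ay":0,"az":0,"jaw":1},{"tx":0,"ty":10,"tz":0,"ax":0,"ay":0,"az":0,"jaw":1}]' ; python3 -m jog '[{"tx":0,"ty":5,"tz":0,"ax":0,"ay":0,"az":0,"jaw":1},{"tx":0,"ty":4,"tz":0,"ax":0,"ay":0,"az":0,"jaw":1},{"tx":0,"ty":0,"tz":0,"ax":0,"ay":0,"az":0,"jaw":1}]'
```

```text
time_s: 4.12
eef_pos: [614.1, 160.6, 54.9]
ee_rot: [-0.002, 0.623, 0.782, -0.003]
force: [-2.1, -6.0, -24.2]
grip_width: 0.177
grip_force: 20.8
time_s: 4.5
eef_pos: [623.3, 162.5, 54.9]
ee_rot: [-0.001, 0.623, 0.782, -0.002]
force: [1.8, -4.4, -26.5]
grip_width: 0.179
grip_force: 20.5
```

```bash
for i in 1; do python3 -m jog '[{"tx":0,"ty":3,"tz":0,"ax":0,"ay":0,"az":0,"jaw":1},{"tx":0,"ty":2,"tz":0,"ax":0,"ay":0,"az":0,"jaw":1},{"tx":0,"ty":0,"tz":0,"ax":0,"ay":0,"az":0,"jaw":1}]'; done; python3 -m jog '[{"tx":0,"ty":2,"tz":0,"ax":0,"ay":0,"az":0,"jaw":1},{"tx":0,"ty":0,"tz":0,"ax":0,"ay":0,"az":0,"jaw":1}]'
```

```text
time_s: 4.88
eef_pos: [628.0, 163.5, 54.9]
ee_rot: [-0.002, 0.623, 0.782, -0.002]
force: [-0.2, -5.4, -25.0]
grip_width: 0.18
grip_force: 20.6
time_s: 5.12
eef_pos: [629.5, 163.8, 54.9]
ee_rot: [-0.002, 0.623, 0.782, -0.003]
force: [-1.8, -6.7, -23.7]
grip_width: 0.184
grip_force: 20.9
```

```bash
python3 -m jog '[{"tx":0,"ty":2,"tz":0,"ax":0,"ay":0,"az":0,"jaw":1},{"tx":0,"ty":0,"tz":0,"ax":0,"ay":0,"az":0,"jaw":1}]';python3 -m jog '[{"tx":0,"ty":2,"tz":0,"ax":0,"ay":0,"az":0,"jaw":1},{"tx":0,"ty":0,"tz":0,"ax":0,"ay":0,"az":0,"jaw":1}]'
```

```text
time_s: 5.38
eef_pos: [629.6, 163.9, 54.7]
ee_rot: [-0.004, 0.623, 0.782, -0.005]
force: [-13.7, -10.2, -18.2]
grip_width: 0.18
grip_force: 22.2
time_s: 5.62
eef_pos: [629.8, 164.0, 54.6]
ee_rot: [-0.005, 0.623, 0.782, -0.007]
force: [-23.6, -13.3, -11.3]
grip_width: 0.176
grip_force: 24.5
```

```bash
python3 -m jog '[{"tx":0,"ty":-4.5,"tz":0,"ax":0,"ay":0,"az":0,"jaw":1},{"tx":0,"ty":0,"tz":0,"ax":0,"ay":0,"az":0,"jaw":0.3},{"tx":0,"ty":0,"tz":0,"ax":0,"ay":0,"az":0,"jaw":0.3},{"tx":0,"ty":0,"tz":-20,"ax":0,"ay":0,"az":0,"jaw":0.3},{"tx":0,"ty":0,"tz":-50,"ax":0,"ay":0,"az":0,"jaw":0.3}]';python3 -m jog '[{"tx":0,"ty":0,"tz":-50,"ax":0,"ay":0,"az":0,"jaw":0.3},{"tx":-20,"ty":-12,"tz":-30,"ax":0,"ay":0,"az":0,"jaw":0.3},{"tx":-50,"ty":-25,"tz":0,"ax":0,"ay":0,"az":0,"jaw":0.3},{"tx":-50,"ty":-25,"tz":0,"ax":0,"ay":0,"az":0,"jaw":0.3},{"tx":-50,"ty":-25,"tz":0,"ax":0,"ay":0,"az":0,"jaw":0.3}]'; python3 - <<'E'
from fix import *
c=cap('wrist'); save(c,'w3'); print(place_of('bolt_knob','wrist'), place_of('guide','wrist'),pose()[:3,3])
h=cv2.cvtColor(c['color'],cv2.COLOR_RGB2HSV); P=cloud(c)
red=((h[...,0]<6)|(h[...,0]>174))&(h[...,1]>180)&(h[...,2]>90)
Q=P[red&(P[...,2]>60)&(P[...,1]>100)]; print(Q.min(0),Q.max(0)) if len(Q) else print('no red')
E
```

```text
time_s: 6.25
eef_pos: [630.5, 165.3, 127.8]
ee_rot: [-0.001, 0.623, 0.782, -0.0]
force: [0.3, -0.4, 0.4]
grip_width: 0.351
grip_force: 0.0
time_s: 6.88
eef_pos: [584.2, -21.5, 209.2]
ee_rot: [0.002, 0.623, 0.782, 0.001]
force: [0.7, -0.3, 0.7]
grip_width: 0.349
grip_force: 0.0
[{'centre': [191.9, 290.4], 'conf': 0.71}, {'centre': [203.8, 176.2], 'conf': 0.7}] [] [584.45983138 -22.05689662 209.14902971]
no red
```

View pics/w3.png

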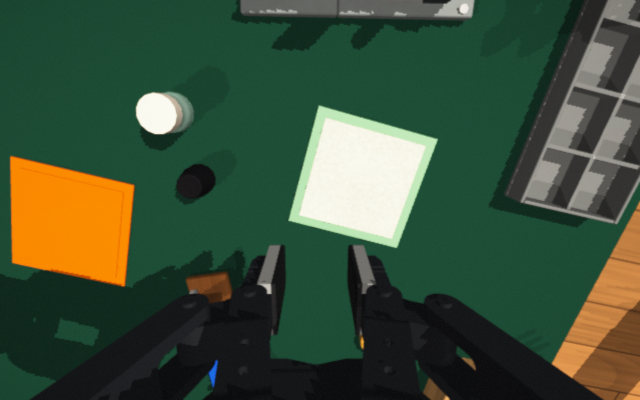

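The view shows the white card on its pale green mat at (363,176), with the fixture's front edge at the top. I'll continue to the gauge and measure the card from this picture on the way.

```bash
cat > card.py <<'E'
from fix import *
def card(c):
    P=cloud(c); h=cv2.cvtColor(c['color'],cv2.COLOR_RGB2HSV)
    m=(h[...,1]<110)&(h[...,2]>150)&(abs(P[...,2]-2)<8)&(c['depth']>0)
    n,l,s,_=cv2.connectedComponentsWithStats(m.astype(np.uint8)); k=1+np.argmax(s[1:,4])
    return cv2.minAreaRect(P[l==k][:,:2].astype(np.float32))
E
python3 - <<'E'
from card import *
print(card(cap('wrist')))
E
python3 -m jog '[{"tx":-44,"ty":-24,"tz":0,"ax":0,"ay":0,"az":0,"jaw":-0.1},{"tx":-44,"ty":-24,"tz":0,"ax":0,"ay":0,"az":0,"jaw":-0.1},{"tx":-44,"ty":-24,"tz":0,"ax":0,"ay":0,"az":-0.1,"jaw":-0.1},{"tx":-38,"ty":-28,"tz":0,"ax":0,"ay":0,"az":-0.09,"jaw":-0.1},{"tx":0,"ty":0,"tz":0,"ax":0,"ay":0,"az":0,"jaw":-0.1}]'; python3 - <<'E'
from fix import *
np.set_printoptions(precision=1,suppress=True)
c=cap('wrist'); save(c,'w4')
for n in ('gauge_grip','gauge_tip','gauge'):
    print(n,[(np.round(p['centre']).tolist(),round(p['conf'],2),at_z(c,p['centre'],45)[:2]) for p in place_of(n,'wrist')[:2]])
P=cloud(c); h=cv2.cvtColor(c['color'],cv2.COLOR_RGB2HSV)
b=(h[...,0]>95)&(h[...,0]<125)&(h[...,1]>150)&(P[...,2]>40)&(P[...,2]<60)&(h[...,2]>60)
Q=P[b]; print(len(Q)); Q=Q[np.hypot(Q[:,0]-522,Q[:,1]+275)<110]
print(cv2.minAreaRect(Q[:,:2].astype(np.float32)),Q[:,2].mean())
E
```

```text
((635.8624877929688, -21.68677520751953), (131.6947784423828, 130.98834228515625), 87.80502319335938)
time_s: 7.7
eef_pos: [529.4, -211.1, 207.9]
ee_rot: [0.001, 0.547, 0.837, 0.0]
force: [0.8, 1.0, 0.0]
grip_width: 0.547
grip_force: 0.0
gauge_grip [([287.0, 232.0], 0.76, array([ 525. , -271.2]))]
gauge_tip [([291.0, 115.0], 0.84, array([ 485.2, -164.2]))]
gauge [([288.0, 192.0], 0.75, array([ 510.7, -232.4]))]
1108
((529.2606811523438, -279.8335876464844), (13.647197723388672, 87.72862243652344), 21.777231216430664) 52.789763170193424
```

View pics/w4.png

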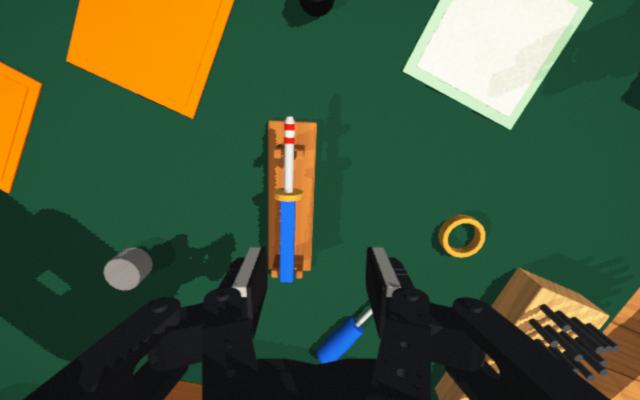

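The view shows the gauge in the cradle: handle (288,240), collar (289,195), banded tip (290,120). The real screwdriver is well clear at (345,335). Depth and network agree, giving a grip point of (527.4,-275) and a yaw of 111.8°.

```bash
python3 -m jog '[{"tx":-29,"ty":-14,"tz":20,"ax":0,"ay":0,"az":0,"jaw":0.1},{"tx":-29,"ty":-13.6,"tz":30,"ax":0,"ay":0,"az":0,"jaw":0.1},{"tx":0,"ty":0,"tz":30,"ax":0,"ay":0,"az":0.033,"jaw":0.1},{"tx":0,"ty":0,"tz":20,"ax":0,"ay":0,"az":0,"jaw":0.1},{"tx":0,"ty":0,"tz":0,"ax":0,"ay":0,"az":0,"jaw":0.1}]'; python3 - <<'E'
from fix import *
T=pose(); print(T); print((T[:3,:3].T@(np.array([527.4,-275.2,26])-T[:3,3])).round(1))
E
```

```text
time_s: 8.52
eef_pos: [527.5, -272.4, 106.3]
ee_rot: [-0.001, 0.559, 0.829, 0.0]
force: [0.2, 0.2, -0.0]
grip_width: 0.45
grip_force: 0.0
[[-3.74994261e-01  9.27025186e-01 -1.89994437e-03  5.27527994e+02]
 [ 9.27024303e-01  3.74997392e-01  1.70205196e-03 -2.72392124e+02]
 [ 2.29031921e-03 -1.12303489e-03 -9.99996747e-01  1.06274038e+02]
 [ 0.00000000e+00  0.00000000e+00  0.00000000e+00  1.00000000e+00]]
[-2.7 -1.1 80.3]
```

```bash
python3 -m jog '[{"tx":-3,"ty":-1,"tz":45,"ax":0,"ay":0,"az":0,"jaw":0.1},{"tx":0,"ty":0,"tz":35,"ax":0,"ay":0,"az":0,"jaw":0.1},{"tx":0,"ty":0,"tz":0,"ax":0,"ay":0,"az":0,"jaw":1},{"tx":0,"ty":0,"tz":0,"ax":0,"ay":0,"az":0,"jaw":1},{"tx":0,"ty":0,"tz":0,"ax":0,"ay":0,"az":0,"jaw":1}]' 60; python3 -m jog '[{"tx":0,"ty":0,"tz":-10,"ax":0,"ay":0,"az":0,"jaw":1},{"tx":0,"ty":0,"tz":-20,"ax":0,"ay":0,"az":0,"jaw":1},{"tx":0,"ty":0,"tz":-30,"ax":0,"ay":0,"az":0,"jaw":1}]'
```

```text
time_s: 9.15
eef_pos: [528.4, -277.4, 29.1]
ee_rot: [0.001, 0.559, 0.829, -0.0]
force: [0.3, -0.4, -0.8]
grip_width: 0.15
grip_force: 60.5
time_s: 9.52
eef_pos: [527.4, -277.0, 88.6]
ee_rot: [-0.0, 0.56, 0.829, 0.0]
force: [-0.8, -0.1, -0.5]
grip_width: 0.148
grip_force: 60.5
```

```bash
python3 -m jog '[{"tx":0,"ty":0,"tz":-40,"ax":0,"ay":0,"az":0,"jaw":1},{"tx":0,"ty":0,"tz":-40,"ax":0,"ay":0,"az":0,"jaw":1},{"tx":0,"ty":0,"tz":0,"ax":0,"ay":0,"az":0,"jaw":1}]'; cat > rod.py <<'E'
from fix import *
def rod(c,T):
    P=cloud(c); L=(P-T[:3,3])@T[:3,:3]
    m=(c['depth']>0)&(L[...,0]>30)&(L[...,0]<135)&(abs(L[...,1])<25)&(L[...,2]>-45)&(L[...,2]<5)
    return L[m],m
E
python3 - <<'E'
from rod import *
np.set_printoptions(precision=1,suppress=True)
T=pose(); c=cap('wrist'); L,m=rod(c,T); save(c,'w5')
print(len(L)); print(T[:3,3])
for a in range(30,132,4):
    q=L[(L[:,0]>=a)&(L[:,0]<a+4)]
    if len(q): print(a,len(q),q[:,1].min(),q[:,1].max(),np.median(q[:,1]),q[:,2].min(),np.percentile(q[:,2],10))
for n in ('gauge_tip','gauge','gauge_grip'):
    for p in place_of(n,'wrist')[:2]:
        o,d=ray(c,p['centre']); o=T[:3,:3].T@(o-T[:3,3]); d=T[:3,:3].T@d; print(n,p, o+d*(-16-o[2])/d[2])
E
```

```text
time_s: 9.9
eef_pos: [528.7, -277.9, 171.7]
ee_rot: [0.004, 0.56, 0.829, -0.0]
force: [0.3, -0.1, -2.5]
grip_width: 0.15
grip_force: 60.7
7052
[ 528.7 -277.9  171.7]
30 357 -5.629401608809094 8.043682311829999 0.9663422498869401 -25.667758348581184 -24.85918496527041
34 361 -5.589456911639467 7.957675381304581 0.963714304568455 -25.905460862600492 -24.884593381408077
38 315 -5.910905798715395 7.833383644548917 0.9603643266691803 -25.67223496269546 -24.897960987339392
42 521 -13.18817650137844 15.510598544807761 0.9497455102902155 -33.21875636563412 -31.96810574389898
46 1353 -13.585115378260669 15.512184651113841 1.292525709836125 -33.363650772675705 -31.513188891076
50 236 -3.32297629514541 5.211080179780371 0.9503978148111689 -22.84817241541832 -21.892703281381483
54 246 -3.255057106204949 5.143941753871699 0.9489829711230109 -23.130987591996067 -21.996904485054053
58 252 -3.2018956118542157 5.49141171122396 0.9449387263593398 -23.017449727185532 -21.87045293463801
62 275 -3.17115655015883 5.48109575104605 0.9428796179019205 -23.031547193794474 -21.988807246204992
66 270 -3.5503281
[... 442 characters left out ...]
12844577849 -23.376480577664456 -21.823329022616807
86 315 -3.3165375653487037 5.171076641114824 0.9213083740092812 -23.50614672233173 -21.921051050214313
90 324 -3.281724124144144 5.117581274880386 0.9175778068528748 -23.35687053133057 -21.833006125827907
94 347 -3.6298713454206633 5.481969766324679 0.9152358950986021 -23.355548385696192 -22.040245564608245
98 362 -3.549049471187445 5.37972571687327 0.9111987355056678 -23.551905847695284 -21.9719174854943
102 330 -3.528408296635472 5.3419976914746 0.9092781410867361 -23.129281817946886 -21.968721133490348
gauge {'centre': [317.4, 166.4], 'conf': 0.6} [ 49.    1.5 -16. ]
gauge_grip {'centre': [315.6, 272.6], 'conf': 0.85} [  2.2   0.8 -16. ]
```

View pics/w5.png

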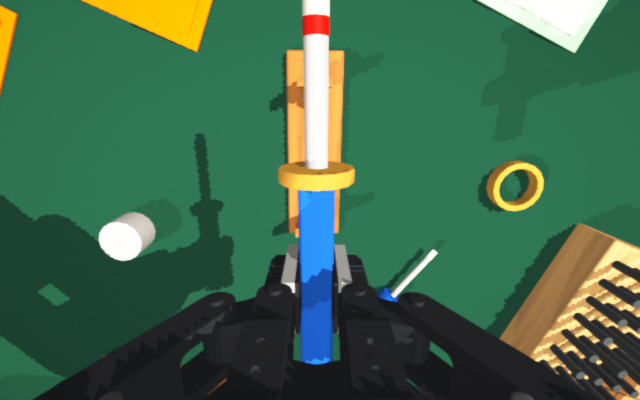

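The picture shows the rod held squarely along the tool x axis: collar at (316,177), handle centred between the pads. Collar front is at tool (≈48.7, 0, ≈-17). Moving behind the mouth.

```bash
python3 -m jog '[{"tx":41,"ty":24,"tz":-15,"ax":0,"ay":0,"az":0,"jaw":1},{"tx":41,"ty":24,"tz":-15,"ax":0,"ay":0,"az":0,"jaw":1},{"tx":41,"ty":24,"tz":0,"ax":0,"ay":0,"az":0,"jaw":1},{"tx":41,"ty":24,"tz":0,"ax":0,"ay":0,"az":0.084,"jaw":1},{"tx":41,"ty":20,"tz":0,"ax":0,"ay":0,"az":0.084,"jaw":1}]'; python3 -m jog '[{"tx":0,"ty":0,"tz":0,"ax":0,"ay":0,"az":0,"jaw":1},{"tx":0,"ty":0,"tz":0,"ax":0,"ay":0,"az":0,"jaw":1}]';  cat > tgt.py <<'E'
from rod import *
def target(M,th,s,C=(48.7,0,-16.8)):
    a=np.array([-np.sin(th)*np.cos(.35),np.cos(th)*np.cos(.35),-np.sin(.35)]); y=np.array([np.cos(th),np.sin(th),0])
    Rm=np.stack([a,y,np.cross(a,y)],1); return Rm,np.array(M)+a*s-Rm@np.array(C)
def delta(M,th,s,C=(48.7,0,-16.8)):
    T=pose(); Rm,t=target(M,th,s,C)
    print('shift',(T[:3,:3].T@(t-T[:3,3])).round(1),'turn',R.from_matrix(T[:3,:3].T@Rm).as_rotvec().round(3),'tgt',t.round(1),'now',T[:3,3].round(1))
E
python3 - <<'E'
from tgt import *
np.set_printoptions(precision=1,suppress=True)
c=cap('wrist'); save(c,'w6'); f=fit(c); print(f)
P=cloud(c); h=cv2.cvtColor(c['color'],cv2.COLOR_RGB2HSV)
red=((h[...,0]<6)|(h[...,0]>174))&(h[...,1]>180)&(h[...,2]>90)&(P[...,2]>60)&(P[...,2]<95)&(P[...,1]>100)
if red.any(): print(P[red].min(0),P[red].max(0))
delta((520.7,152.9,75),.2125,-110)
E
```

```text
time_s: 10.72
eef_pos: [562.0, -42.4, 196.3]
ee_rot: [-0.001, 0.628, 0.778, -0.0]
force: [0.4, -0.1, -2.1]
grip_width: 0.154
grip_force: 60.6
time_s: 10.98
eef_pos: [562.1, -44.3, 196.6]
ee_rot: [-0.001, 0.627, 0.779, -0.0]
force: [-0.0, -1.2, -1.6]
grip_width: 0.149
grip_force: 60.6
(array([519.9, 160. ,   0.1]), np.float64(0.0), 0)
shift [47.1  1.4 83.1] turn [-0.  -0.3  0. ] tgt [553.4   1.5 113.6] now [562.1 -44.8 196.7]
```

View pics/w6.png

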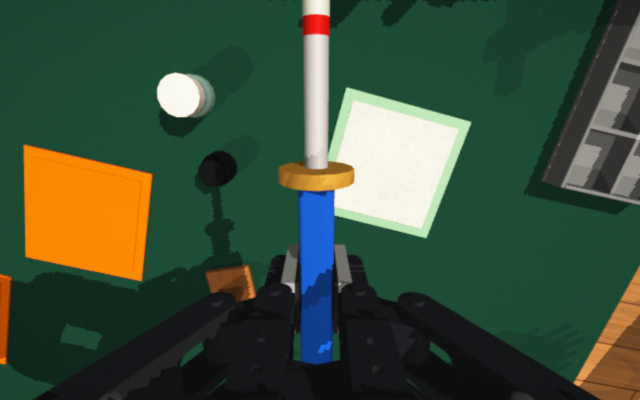

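The rod is still well held (collar (316,177)) and the fixture is just out of view. Going to the pre-insertion pose, then checking with the fixed cameras.

```bash
python3 -m jog '[{"tx":23,"ty":1,"tz":41,"ax":0,"ay":0,"az":0,"jaw":1},{"tx":24,"ty":0.4,"tz":42,"ax":0,"ay":0,"az":0,"jaw":1},{"tx":0,"ty":0,"tz":0,"ax":0,"ay":-0.175,"az":0,"jaw":1},{"tx":0,"ty":0,"tz":0,"ax":0,"ay":-0.175,"az":0,"jaw":1},{"tx":0,"ty":0,"tz":0,"ax":0,"ay":0,"az":0,"jaw":1}]'; python3 - <<'E'
from tgt import *
np.set_printoptions(precision=1,suppress=True)
delta((520.7,152.9,75),.2125,-110)
T=pose(); tip=T@np.array([118.7,0,-16.8,1]); col=T@np.array([48.7,0,-16.8,1]); print('tip,col',tip,col)
ims=[]
for n in ('scene','side'):
    c=cap(n); M=(521,153,75)
    print(n,'pred tip',proj(c,tip[:3]),'col',proj(c,col[:3]),'mouth',proj(c,M))
    for k,z in (('gauge_tip',tip[2]),('gauge',col[2]),('guide',75),('bolt_knob',66)): print(k,[(np.array(p['centre']),round(p['conf'],2),at_z(c,p['centre'],z)[:2]) for p in place_of(k,n)[:2]])
    u,v=proj(c,M).astype(int); u=max(u,70);v=max(v,65); im=c['color'][v-60:v+60,u-65:u+65,::-1]; ims.append(cv2.resize(im,None,fx=3,fy=4 if 0 else 3,interpolation=cv2.INTER_CUBIC))
    f=fit(c); print('fit',f)
cv2.imwrite('pics/pre.png',np.hstack(ims))
E
```

```text
time_s: 11.65
eef_pos: [553.1, 3.0, 113.5]
ee_rot: [0.135, 0.617, 0.768, -0.11]
force: [-0.1, -0.2, -0.5]
grip_width: 0.147
grip_force: 60.6
shift [-1.5 -0.   0.4] turn [-0. -0.  0.] tgt [553.4   1.5 113.6] now [553.1   3.  113.5]
tip,col [527.7 117.5  88.7   1. ] [542.   53.3 112.6   1. ]
scene pred tip [376.4 190.3] col [357.7 198.6] mouth [386.3 186.5]
gauge_tip []
gauge [(array([314.3, 206. ]), 0.46, array([511.7, -40.7]))]
guide [(array([384. , 185.2]), 0.55, array([514.8, 150.8]))]
bolt_knob [(array([420.2, 217.5]), 0.85, array([629.9, 170.1])), (array([360.8, 196.9]), 0.6, array([511.3,  87.1]))]
fit (array([519.1, 152.3,   0.2]), np.float64(-814.0), 1031)
side pred tip [308.1 159.7] col [326.4 164.4] mouth [298.8 157.2]
gauge_tip [(array([328.5, 224.8]), 0.73, array([419.5, -96.7])), (array([307. , 161.4]), 0.52, array([521. , 114.5]))]
gauge [(array([327.9, 164.1]), 0.67, array([546.1,  51.3]))]
guide [(array([297.2, 157.8]), 0.77, array([515.9, 154.1])), (array([296.8, 175.6]), 0.46, array([470.9, 100.3]))]
bolt_knob [(array([322.4, 145.9]), 0.64, array([611.6, 149.9]))]
fit (array([521.2, 150.2,   0.2]), np.float64(-444.0), 594)
```

View pics/pre.png

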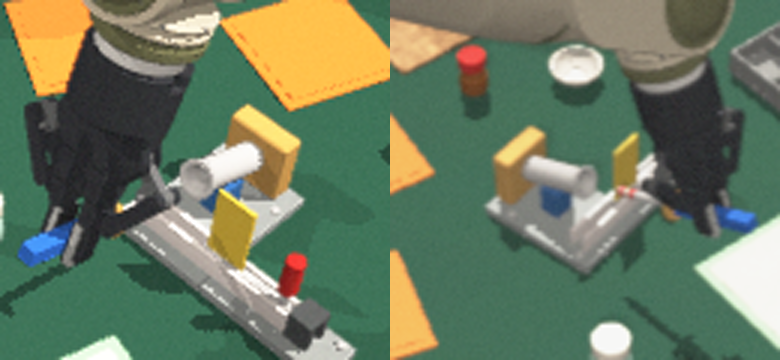

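The crops show the bolt home (knob next to the keeper), the shutter clear of the mouth, and the rod's tip lined up just in front of the tube. Fixture fits from three cameras agree to about 2 mm. Inserting along tool x.

```bash
python3 -m jog '[{"tx":20,"ty":0,"tz":0,"ax":0,"ay":0,"az":0,"jaw":1},{"tx":18,"ty":0,"tz":0,"ax":0,"ay":0,"az":0,"jaw":1},{"tx":0,"ty":0,"tz":0,"ax":0,"ay":0,"az":0,"jaw":1}]'; python3 -m jog '[{"tx":6,"ty":0,"tz":0,"ax":0,"ay":0,"az":0,"jaw":1},{"tx":6,"ty":0,"tz":0,"ax":0,"ay":0,"az":0,"jaw":1},{"tx":0,"ty":0,"tz":0,"ax":0,"ay":0,"az":0,"jaw":1}]'; python3 -c "
from tgt import *
delta((520.7,152.9,75),.2125,0)"
```

```text
time_s: 12.52
eef_pos: [545.7, 38.0, 100.8]
ee_rot: [0.135, 0.617, 0.768, -0.109]
force: [-0.2, 0.0, -2.2]
grip_width: 0.151
grip_force: 60.6
time_s: 12.9
eef_pos: [543.6, 48.3, 97.0]
ee_rot: [0.136, 0.617, 0.767, -0.109]
force: [0.0, -0.2, -1.0]
grip_width: 0.149
grip_force: 60.6
shift [59.5 -0.2  0.8] turn [ 0.001 -0.     0.003] tgt [531.6 102.6  75.9] now [543.6  48.3  97. ]
```

```bash
python3 -m jog '[{"tx":6,"ty":0,"tz":0.3,"ax":0,"ay":0,"az":0,"jaw":1},{"tx":6,"ty":0,"tz":0.3,"ax":0,"ay":0,"az":0,"jaw":1},{"tx":0,"ty":0,"tz":0,"ax":0,"ay":0,"az":0,"jaw":1}]'; python3 -m jog '[{"tx":8,"ty":0,"tz":0,"ax":0,"ay":0,"az":0,"jaw":1},{"tx":8,"ty":0,"tz":0,"ax":0,"ay":0,"az":0,"jaw":1},{"tx":0,"ty":0,"tz":0,"ax":0,"ay":0,"az":0,"jaw":1}]'; python3 -c "
from tgt import *
delta((520.7,152.9,75),.2125,0)"
```

```text
time_s: 13.28
eef_pos: [541.1, 59.3, 92.2]
ee_rot: [0.135, 0.617, 0.767, -0.109]
force: [0.6, -0.2, -1.5]
grip_width: 0.151
grip_force: 60.6
time_s: 13.65
eef_pos: [537.9, 74.2, 86.7]
ee_rot: [0.135, 0.617, 0.767, -0.109]
force: [0.1, 1.1, -1.9]
grip_width: 0.148
grip_force: 60.6
shift [31.  -0.1  0.1] turn [ 0.001 -0.     0.003] tgt [531.6 102.6  75.9] now [537.9  74.2  86.7]
```

```bash
python3 -m jog '[{"tx":8,"ty":0,"tz":0,"ax":0,"ay":0,"az":0,"jaw":1},{"tx":8,"ty":0,"tz":0,"ax":0,"ay":0,"az":0,"jaw":1},{"tx":0,"ty":0,"tz":0,"ax":0,"ay":0,"az":0,"jaw":1}]'; python3 -m jog '[{"tx":5,"ty":0,"tz":0,"ax":0,"ay":0,"az":0,"jaw":1},{"tx":4,"ty":0,"tz":0,"ax":0,"ay":0,"az":0,"jaw":1},{"tx":0,"ty":0,"tz":0,"ax":0,"ay":0,"az":0,"jaw":1}]'; python3 -m jog '[{"tx":2,"ty":0,"tz":0,"ax":0,"ay":0,"az":0,"jaw":1},{"tx":0,"ty":0,"tz":0,"ax":0,"ay":0,"az":0,"jaw":1}]'; python3 -c "
from tgt import *
delta((520.7,152.9,75),.2125,0)"
```

```text
time_s: 14.02
eef_pos: [534.7, 88.8, 81.2]
ee_rot: [0.135, 0.617, 0.767, -0.109]
force: [-0.3, -0.4, -1.7]
grip_width: 0.144
grip_force: 60.6
time_s: 14.4
eef_pos: [533.0, 96.7, 78.3]
ee_rot: [0.136, 0.617, 0.767, -0.109]
force: [-0.1, -0.2, -1.1]
grip_width: 0.147
grip_force: 60.6
time_s: 14.65
eef_pos: [532.7, 98.4, 77.7]
ee_rot: [0.136, 0.618, 0.767, -0.109]
force: [-0.3, -0.4, -1.6]
grip_width: 0.148
grip_force: 60.6
shift [ 4.7 -0.2  0.2] turn [0.001 0.    0.002] tgt [531.6 102.6  75.9] now [532.7  98.4  77.7]
```

```bash
for k in 1; do python3 -m jog '[{"tx":2,"ty":0,"tz":0,"ax":0,"ay":0,"az":0,"jaw":1},{"tx":0,"ty":0,"tz":0,"ax":0,"ay":0,"az":0,"jaw":1}]'; done; python3 -m jog '[{"tx":1.5,"ty":0,"tz":0,"ax":0,"ay":0,"az":0,"jaw":1},{"tx":0,"ty":0,"tz":0,"ax":0,"ay":0,"az":0,"jaw":1}]'; python3 -m jog '[{"tx":1.5,"ty":0,"tz":0,"ax":0,"ay":0,"az":0,"jaw":1},{"tx":0,"ty":0,"tz":0,"ax":0,"ay":0,"az":0,"jaw":1}]'
```

```text
time_s: 14.9
eef_pos: [532.3, 100.3, 77.0]
ee_rot: [0.136, 0.618, 0.767, -0.109]
force: [-0.9, 0.1, -1.3]
grip_width: 0.148
grip_force: 60.6
time_s: 15.15
eef_pos: [532.0, 101.6, 76.5]
ee_rot: [0.136, 0.618, 0.767, -0.109]
force: [0.5, -0.3, -2.2]
grip_width: 0.151
grip_force: 60.6
time_s: 15.4
eef_pos: [531.8, 102.6, 76.2]
ee_rot: [0.136, 0.618, 0.767, -0.109]
force: [-0.6, -3.3, 0.3]
grip_width: 0.151
grip_force: 60.6
```

```bash
python3 -m jog '[{"tx":2,"ty":0,"tz":0,"ax":0,"ay":0,"az":0,"jaw":1},{"tx":0,"ty":0,"tz":0,"ax":0,"ay":0,"az":0,"jaw":1},{"tx":0,"ty":0,"tz":0,"ax":0,"ay":0,"az":0,"jaw":1}]';python3 -m jog '[{"tx":1.5,"ty":0,"tz":0,"ax":0,"ay":0,"az":0,"jaw":1},{"tx":0,"ty":0,"tz":0,"ax":0,"ay":0,"az":0,"jaw":1},{"tx":0,"ty":0,"tz":0,"ax":0,"ay":0,"az":0,"jaw":1}]'
```

```text
time_s: 15.78
eef_pos: [531.7, 102.7, 76.2]
ee_rot: [0.137, 0.618, 0.767, -0.111]
force: [0.6, -13.8, 3.1]
grip_width: 0.149
grip_force: 60.6
time_s: 16.15
eef_pos: [531.8, 102.8, 76.2]
ee_rot: [0.138, 0.617, 0.766, -0.112]
force: [0.1, -22.4, 6.9]
grip_width: 0.15
grip_force: 60.6
```

The rod stopped hard at exactly the computed seating depth, so the collar is home. Drawing out.

```bash
python3 -m jog '[{"tx":-5,"ty":0,"tz":0,"ax":0,"ay":0,"az":0,"jaw":1},{"tx":-15,"ty":0,"tz":0,"ax":0,"ay":0,"az":0,"jaw":1},{"tx":-20,"ty":0,"tz":0,"ax":0,"ay":0,"az":0,"jaw":1},{"tx":-20,"ty":0,"tz":0,"ax":0,"ay":0,"az":0,"jaw":1},{"tx":-20,"ty":0,"tz":0,"ax":0,"ay":0,"az":0,"jaw":1}]'; python3 -m jog '[{"tx":-20,"ty":0,"tz":0,"ax":0,"ay":0,"az":0,"jaw":1},{"tx":0,"ty":0,"tz":0,"ax":0,"ay":0,"az":0,"jaw":1},{"tx":0,"ty":0,"tz":0,"ax":0,"ay":0,"az":0,"jaw":1}]'; python3 -c "
from tgt import *
delta((520.7,152.9,75),.2125,-100)"
```

```text
time_s: 16.77
eef_pos: [547.2, 31.8, 102.6]
ee_rot: [0.136, 0.618, 0.767, -0.109]
force: [0.6, 0.1, -1.0]
grip_width: 0.151
grip_force: 60.6
time_s: 17.15
eef_pos: [550.8, 14.7, 108.9]
ee_rot: [0.135, 0.618, 0.767, -0.109]
force: [1.3, 0.2, -1.3]
grip_width: 0.147
grip_force: 60.6
shift [-4.2 -0.3  0.1] turn [ 0.001 -0.     0.003] tgt [551.4  10.7 110.2] now [550.8  14.7 108.9]
```

```bash
python3 -m jog '[{"tx":-15,"ty":0,"tz":0,"ax":0,"ay":0,"az":0,"jaw":1},{"tx":0,"ty":0,"tz":0,"ax":0,"ay":0.175,"az":0,"jaw":1},{"tx":0,"ty":0,"tz":0,"ax":0,"ay":0.175,"az":0,"jaw":1},{"tx":-38,"ty":18,"tz":0,"ax":0,"ay":0,"az":0,"jaw":1},{"tx":-38,"ty":18,"tz":0,"ax":0,"ay":0,"az":0,"jaw":1}]'; python3 -c "
from h import *
T=pose(); tip=T@np.array([118.7,0,-16.8,1]); print(tip, T[:3,:3].T@(np.array([635.9,-21.7,104])-tip[:3]), np.arcsin(T[2,0]))"
```

```text
time_s: 17.77
eef_pos: [606.2, -67.7, 114.7]
ee_rot: [0.0, 0.627, 0.779, 0.0]
force: [0.8, -0.6, -0.9]
grip_width: 0.15
grip_force: 60.5
[580.85428501  48.22526878 131.41297441   1.        ] [-80.05460358  38.82444875  27.47667636] -0.00047213858646562084
```

```bash
python3 -m jog '[{"tx":-40,"ty":20,"tz":0,"ax":0,"ay":0,"az":0,"jaw":1},{"tx":-38,"ty":19,"tz":15,"ax":0,"ay":0,"az":0,"jaw":1},{"tx":0,"ty":0,"tz":12,"ax":0,"ay":0,"az":0,"jaw":1},{"tx":0,"ty":0,"tz":0,"ax":0,"ay":0,"az":0,"jaw":1},{"tx":0,"ty":0,"tz":0,"ax":0,"ay":0,"az":0,"jaw":1}]'; python3 -m jog '[{"tx":0,"ty":0,"tz":0,"ax":0,"ay":0,"az":0,"jaw":1},{"tx":0,"ty":0,"tz":0,"ax":0,"ay":0,"az":0,"jaw":1}]'; python3 - <<'E'
from rod import *
np.set_printoptions(precision=1,suppress=True)
T=pose(); tip=T@np.array([118.7,0,-16.8,1]); print(tip, abs(sense()['dq']).max())
c=cap('wrist'); L,m=rod(c,T)
for a in (32,52,72,92):
    q=L[(L[:,0]>=a)&(L[:,0]<a+6)]; print(a,np.median(q[:,1]),np.percentile(q[:,2],10))
print([(p['centre'],at_z(c,p['centre'],tip[2])) for p in place_of('gauge','wrist')[:1]])
c=cap('scene'); print(proj(c,tip[:3])); print([at_z(c,p['centre'],66) for p in place_of('bolt_knob','scene')[:1]])
save(c,'end',(250,130,480,330),3)
E
```

```text
time_s: 18.4
eef_pos: [660.1, -133.2, 88.1]
ee_rot: [0.0, 0.627, 0.779, 0.0]
force: [0.8, -0.1, -1.4]
grip_width: 0.152
grip_force: 60.5
time_s: 18.65
eef_pos: [660.3, -133.5, 87.9]
ee_rot: [0.0, 0.627, 0.779, 0.0]
force: [0.0, 0.8, -1.5]
grip_width: 0.148
grip_force: 60.5
[634.9 -17.6 104.6   1. ] 0.005860561786209145
32 1.0368187001641045 -24.931561458294933
52 1.0202291512619701 -22.033608162390507
72 1.0032814834263901 -21.871206624107764
92 0.9867159639649545 -21.922837637814816
[([315.2, 165.2], array([650.3, -84.7, 104.6]))]
[354.  244.4]
[array([609.4,  -1.3,  66. ])]
```

View pics/end.png

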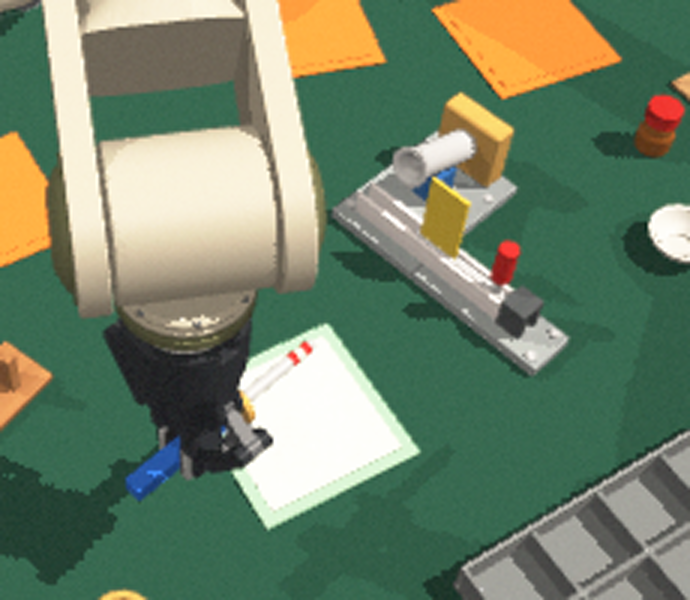

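The picture shows the rod held level with its tip (310,348) above the white card, the bolt home by the keeper (knob (506,262)) and the mouth clear. The tip computes to (635,-18,105) mm, 4 mm from the card's middle.

```bash
python3 -c "
from rig import finish_job
print(finish_job())"
```

```text
the job is handed in; nothing more can be done
None
```

The job is handed in: the bolt is home, and the rod was inserted until its collar stopped and drawn right out. It is now held level and still, about 10 cm above the middle of the white card. The hand-in returned no verdict.

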